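# Free the stuck display slide, bring it up to its hidden bumper and load it

### The arm

A 6-joint arm with a two-finger parallel gripper is mounted at the origin on a cart in front of the work surface, level with it; the furniture and walls round the work are solid. World frame = base frame: x ahead of the robot, y to its left, z up, the work surface at z = 0. Lengths are in mm, angles in rad, forces in N, time in s.
With the tool pointing down it reaches from about 275 to 1000 mm from the base axis. Payload 8.4 kg.
Tool frame: the origin (TCP) lies midway between the tips of the shut fingers; the grasp point (between the pads) lies 19 mm behind it; z points along the fingers, y is the line along which they close (so a half turn about z gives the same grasp; the last joint's range is limited). The gripper opens to 85 mm and grips with 20 to 120 N. Pads are 22 mm wide; open, the fingers measure 114 mm over their backs; the gripper's body (76 mm by 85 mm) begins 54 mm behind the grasp point. The pads swing forward as they close: fully open they stand 13 mm farther back than shut.
Start: joints at [-1.321, 0.353, 1.633, -0, 1.155, -0.002], TCP at [155.716, -605.294, 231.281] pointing down, gripper open.
Joint ranges: [-2.63, 2.63], [-0.92, 2.1], [0.06, 2.66], [-1.3, 4.44], [0, 2.69], [-3.02, 3.02]. Speed limits (rad/s): [2.22, 2.22, 2.79, 3.14, 3.14, 3.14].

### API

Orientations are given as [roll, pitch, yaw] about the fixed x, y, z axes, in that order (R = Rz(yaw) Ry(pitch) Rx(roll)).
In Python, from rig import monitor, imaging, r gives the robot as it stands.
- The arm moves only by the tool drive_tool, never from a script. Its argument "plan" is a list of rows, each an object of numbers: "x", "y", "z": the shift along the tool's x, y, z in units of 50 mm (1.0 is 50 mm); "ax", "ay", "az": the turn, a rotation vector about the tool's x, y, z in units of 6 degrees (1.0 is 6 degrees); "hand": the finger opening in mm, from 0 to 85.4. In form: [{"x": .., "y": .., "z": .., "ax": .., "ay": .., "az": .., "hand": ..}, ...]. A call has 1 to 8 rows; each row is the pose to reach, as a shift and turn from the pose commanded when the call began, along the tool's axes at that moment; what a row does not reach only later rows make up. A row lasts 1/10 s, in which the tool goes at most 50 mm and 8.59 degrees, less where a joint would pass 70% of its speed; a pose out of reach is approached as far as the arm can. A call with a gripper value outside its range is refused whole. The fingers move at their own pace and stop on an object; "grip_force" is the grip in N (left out, the last holds). Time passes only in rows, so rows that repeat a pose let the fingers close. It gives the time, the measured TCP pose, the force, the opening and the grip force at its end, in the units of the state.
- monitor.sense(): the state, without advancing time (a new reading comes with each control period).
- imaging.grab_frame(name): name is "scene" or "top" or "wrist"; returns the picture (420x560x3 uint8, red, green, blue); there is no depth.
- imaging.camera_info(name): a dict with "mtx" (3x3 intrinsics, pixels), "R" (3x3) and "t" (3): a world point X has camera coordinates R X + t. Camera axes: x right, y down, z forward; pixel columns grow to the right and rows downward; lengths in mm; the calibration is good to about 2 mm. A picture is of the moment at which its call begins: read the wrist's pose just before it. camera_info takes no time and is no camera call; for the wrist camera it gives the pose at the moment of the call.
- r.sign_off(): hands the job in; it is judged then, once.
The state is a dict: "clock": time; "qpos": joint angles; "qvel": joint speeds; "joint_efforts": joint torques, N m; "eef_pos": TCP position; "tcp_rot": TCP orientation; "contact_force": force on the tool from outside, world axes, zero at the start; "wrist_torque": the same for the moment, N m; "opening": opening from 0.0 (shut) to 1.0 (fully open); "grasp_force": force on a finger pad.
Only numpy, scipy, OpenCV 4.12 (cv2) and the standard library are available. Lean on these libraries where they do the work, as an engineer would, in place of code of your own. Each camera call takes 0.05 s, during which the arm holds its last target. There are 200 camera calls.

### The job

The sliding display tray is stuck in the spring catch at the near end of its rail. Push it firmly along the rail until the catch lets go, then run it gently, without ramming, up against the spring bumper hidden inside the hood at the far end. Then take the ring box off the hood and set it upright on the middle of the tray, and leave the tray resting against the bumper and the other goods where they are.

Things in the scene. Friction and masses are not known exactly. Their poses are not given: they have to be found in the camera images.
- rail: Fixed wooden rail base, 365x110x12 mm, with two aluminium guide strips on it (tops 20 mm above the table). Origin: on its underside, 175 mm from its near end and 190 mm from its far end, on its centre line. Its +x axis is the direction in which the tray is to slide, away from the robot; z up. Beside it on the right, at x 0.46 to 0.64, y -0.06 to 0.13, stands a fixed glass jar 187 mm tall.
- catch (a point): Nose of the spring catch in a small dark housing on the rail's -y side, housing top 34 mm above the table. It holds the tray at its start with a force that differs each time: about 10 to 17 N on the push tab breaks it free, within 20 mm of travel. Past it the tray slides freely against about 2.5 N of friction (a little more at speed) and stays where it is left.
- carriage: Sliding wooden tray; it moves only along the rail's x and keeps the rail's yaw. Origin: on the tray plate's underside, 20 mm above the table; axes as the rail's. Plate from x = -60 to +50 mm, 70 mm wide, 8 mm thick, lip 4 mm high at its front edge. It starts within 3 mm of x = -100 mm in the rail's frame.
- tongue_tip (a point): Tip of the 28 mm wide flat aluminium tongue that runs ahead from the tray into the hood, at x = +125 mm in the tray's frame: this end meets the hidden bumper.
- push_tab (a point): Middle of the rear (robot-side, -x) face of the tray's push tab: an upright wooden plate 10 mm thick (along x), 50 mm wide (along y), from the tray top (28 mm above the table) to 75 mm above the table. This point is 60 mm above the table. Axes as the rail's.
- tray_seat (a point): Middle of the square cork mat, 60 mm wide, on the tray: the place for the ring box, on the tray's top, 28 mm above the table. It lies 58 mm ahead of the tab's front face and 36 mm behind the lip. Axes as the rail's.
- hood: Fixed dark steel hood over the rail's far end, 90x74 mm, top 54 mm above the table; origin under its centre, 12 mm above the table. Inside, unseen, a spring bumper stops the tongue; its depth differs each time: met some 70 to 130 mm after the tray's start. It yields about 1 mm per newton; over 10 N on it is ramming. The tray, let go, stays against it by friction.
- ring_box: Small square pink gift box with a lid and a pale band, 65x65 mm, 36 mm high (lid overhang the upper 13 mm, 66 mm wide), 80 g, loose, standing on top of the hood (54 mm above the table) at the start, turned up to 0.3 rad. Origin: centre of its underside; z up.
- bangle_a: Bystander, loose, not to be moved: cream bangle lying flat, ring 56 mm across, 7 mm high; origin at the centre of its underside.
- bangle_b: Bystander, loose, not to be moved: blue bangle lying flat, ring 54 mm across, 6 mm high; origin at the centre of its underside.
- card: Bystander, loose, not to be moved: white flat bracelet card box, 57x81x9 mm; origin at the centre of its underside.
- coasters: Bystander, loose, not to be moved: round stack of coasters in a clear bag, 106 mm across, 44 mm high; origin at the centre of its underside.
- tape: Bystander, loose, not to be moved: roll of brown tape, 104 mm across, 25 mm high; origin at the centre of its underside.
- pad: Bystander, loose, not to be moved: flat stapled count pad, 102x145x9 mm (behind it a fixed plant basket over 250 mm tall; right of it, beyond y = -0.38, fixed framed prints 480 mm tall); origin at the centre of its underside.
- pen: Bystander, loose, not to be moved: white ball pen, 129 mm long, lying on the count pad; origin at the centre of its underside.

How it is judged (in metres and radians):
On the way, in this order (a step that is already met when the one before it is completed fails the run):
1. the tray has broken free of the catch (x of carriage in the frame of rail above -0.072 m).
2. the tray's tongue presses on the hidden bumper (contact force between hood and carriage above 0.8 N), for 0.2 s.
3. the ring box stands on the middle of the tray (x of ring_box in the frame of tray_seat between -0.012 and 0.012 m and y of ring_box in the frame of tray_seat between -0.01 and 0.01 m and z of ring_box in the frame of tray_seat between -0.004 and 0.004 m and angle between ring_box's own z axis and vertical below 0.1 rad and linear speed of ring_box below 0.01 m/s), for 0.2 s.
At the end, for the whole second after the job is handed in: The ring box stands upright and at rest on the tray, its centre within 12 mm along the rail and 10 mm across of the middle of the mat, and the tray rests against the bumper in the hood (still touching it with at least 0.15 N) (all of step 3 and contact force between hood and carriage above 0.15 N and linear speed of carriage below 0.005 m/s).
It fails at once if the tray is rammed into the bumper (more than 10 N) (contact force between hood and carriage above 10 N).
It fails at once if a bystander is moved by more than 30 mm (distance of any of bangle_a, bangle_b, card, coasters, tape, pad, pen from where it was at the start of the episode above 0.03 m).
It also fails if it takes over 64 s, if anything falls off the work surface, if the arm or the gripper's body presses on something with over 40 N, if the wrist force passes 120 N, or if a joint passes its speed limit or range.

## Working session

There is one attempt and no reset: what is moved stays moved. The work goes in short steps, Python scripts to look and compute and a tool call to move; the robot and the scene stay as the last step left them, time stands still between calls to the robot, and variables do not carry over. Pictures are saved under pics/ and viewed, at most 10 in all, crops included, and the job is handed in when it is done.

Besides the shell and the picture viewer there is one more tool, called after "Emit:" by a JSON object that holds its "fn" and its "kwargs". drive_tool: Moves the arm, as the interface text tells. Its arguments: {"type":"object","properties":{"plan":{"type":"array","items":{"type":"object","properties":{"x":{"type":"number"},"y":{"type":"number"},"z":{"type":"number"},"ax":{"type":"number"},"ay":{"type":"number"},"az":{"type":"number"},"hand":{"type":"number"}}}},"grip_force":{"type":"number"}},"required":["plan"]}

```bash
mkdir -p pics; ls
python3 - <<'E'
from rig import monitor, imaging, r
import cv2,numpy as np
s=monitor.sense(); print(s)
for n in("scene","top"):
    cv2.imwrite(f"pics/{n}0.png",imaging.grab_frame(n)[:,:,::-1])
    c=imaging.camera_info(n);print(n,c['mtx'],c['R'],c['t'])
E
```

```text
pics
{'clock': 0.0, 'qpos': array([-1.32141344e+00,  3.53644145e-01,  1.63415683e+00,  3.09344470e-05,
        1.15513899e+00, -2.39222431e-03]), 'qvel': array([ 1.84407238e-04,  2.53685937e-03, -3.93229012e-04, -1.84309156e-03,
       -3.92542648e-05, -5.52522307e-04]), 'joint_efforts': array([ 2.02737894e-03, -6.05245829e+01, -3.42061579e+01,  3.08174981e-05,
        9.25484608e-03, -4.36365482e-06]), 'eef_pos': array([ 155.60064846, -604.83715507,  230.55444405]), 'tcp_rot': array([-3.14024541e+00, -3.15065444e-05,  2.51762582e-01]), 'contact_force': array([ 0.78486843, -0.39010856,  0.37899854]), 'wrist_torque': array([-0.00657797, -0.00825553, -0.06944376]), 'grasp_force': 0.0, 'opening': 1.0002887906910944}
scene [[406.24762932   0.         281.65522875]
 [  0.         406.24762932 217.85154801]
 [  0.           0.           1.        ]] [[-0.76393592 -0.64519232 -0.0113479 ]
 [-0.32672367  0.40190043 -0.85541083]
 [ 0.55646522 -0.64977143 -0.51782578]] [418.10881059 220.21853972 801.37505571]
top [[385.67101691   0.         279.73760207]
 [  0.         385.67101691 211.50767874]
 [  0.           0.           1.        ]] [[-1.96477960e-02 -9.99800986e-01 -3.45722550e-03]
 [-9.82171894e-01  1.99477202e-02 -1.86923671e-01]
 [ 1.86955435e-01 -2.77048444e-04 -9.82368357e-01]] [ -3.15270502 541.99641649 801.25116698]
```

View pics/scene0.png

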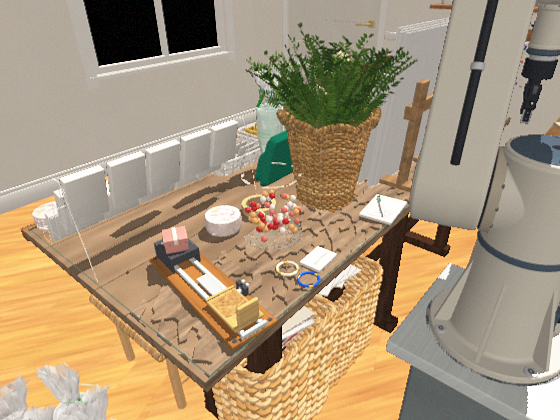

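View pics/top0.png

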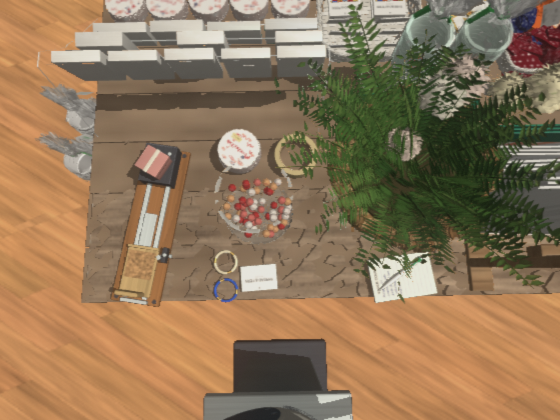

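The scene view shows the rail on the left: tab near (245,312), hood at (178,248) with the pink box on it. The top view shows tab at (130,293), tray (140,272), hood (158,165) and box (153,162). I'll zoom in on that area.

Run:
```python
import cv2,numpy as np
a=cv2.imread("pics/top0.png")[135:315,100:205]; b=cv2.imread("pics/scene0.png")[220:350,145:280]
a=cv2.resize(a,None,fx=3.3,fy=3.3,interpolation=cv2.INTER_CUBIC); b=cv2.resize(b,None,fx=3.3,fy=3.3,interpolation=cv2.INTER_CUBIC)
c=np.zeros((600,800,3),np.uint8); c[:a.shape[0],:a.shape[1]]=a; c[:b.shape[0],350:350+b.shape[1]]=b[:, :450]
cv2.imwrite("pics/crop0.png",c)
```

```text
(no output)
```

View pics/crop0.png

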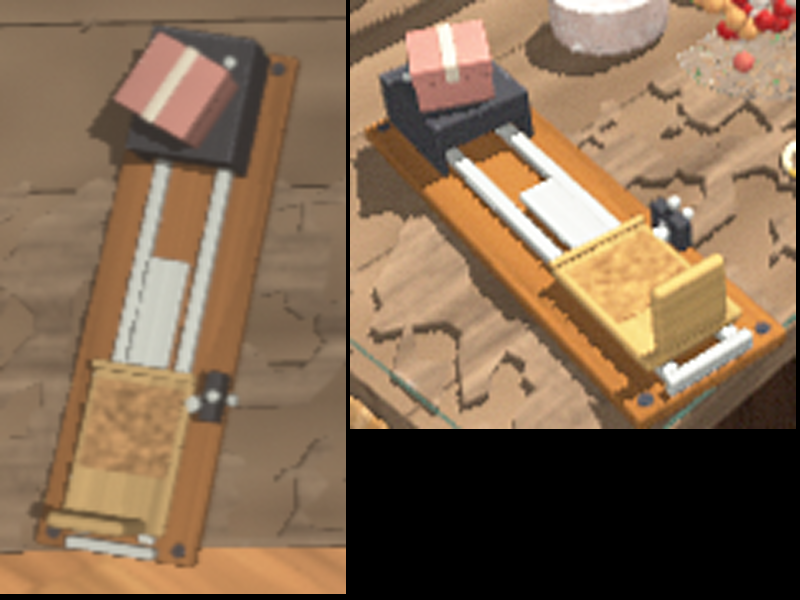

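```bash
cat > h.py <<'E'
from rig import monitor, imaging, r
import numpy as np, cv2
from scipy.optimize import least_squares
from scipy.spatial.transform import Rotation as Ro
def proj(c,X):
    p=(c['R']@np.atleast_2d(X).T).T+c['t']; q=(c['mtx']@p.T).T; return q[:,:2]/q[:,2:]
def back(c,uv,z):
    d=c['R'].T@np.linalg.solve(c['mtx'],np.array([*uv,1.])); o=-c['R'].T@c['t']; return o+d*(z-o[2])/d[2]
def place(p,L):
    L=np.array(L,float);c,s=np.cos(p[2]),np.sin(p[2]);return np.c_[p[0]+c*L[:,0]-s*L[:,1],p[1]+s*L[:,0]+c*L[:,1],L[:,2]]
def fit(obs,p0): # obs: list of (cam, local pts, uv)
    f=lambda p:np.concatenate([(proj(c,place(p,L))-np.array(uv)).ravel() for c,L,uv in obs])
    s=least_squares(f,p0,x_scale=[10,10,.1]);return s.x,s.fun
E
python3 - <<'E'
from h import *
T=imaging.camera_info("top");S=imaging.camera_info("scene")
t=lambda L:[(100+u/3.3,135+v/3.3) for u,v in L]
s=lambda L:[(145+(u-350)/3.3,220+v/3.3) for u,v in L]
FR,NR,NL,FL=[190,-55,12],[-175,-55,12],[-175,55,12],[190,55,12]
p,e=fit([(T,[FR,NR,NL],t([(298,60),(195,563),(37,541)])),(S,[NL,NR,FL],s([(641,420),(785,328),(367,125)]))],[550,350,0.])
print("rail",p,e.round(1))
for n,uv in zip("FR NR NL".split(),t([(298,60),(195,563),(37,541)])):print(n,back(T,uv,12).round(1))
h=33
q,e=fit([(T,[[h,h,90],[h,-h,90],[-h,-h,90],[-h,h,90]],t([(160,35),(238,88),(190,145),(115,98)]))],[700,350,-.4]);print("box top",q,e.round(1))
q,e=fit([(T,[[h,h,90],[h,-h,90],[-h,-h,90],[-h,h,90]],t([(160,35),(238,88),(190,145),(115,98)])),
 (S,[[h,h,90],[h,-h,90],[-h,-h,90],[-h,h,90]],s([(407,40),(487,22),(495,62),(415,72)]))],[700,350,-.4]);print("box both",q,e.round(1))
print("in rail", Ro.from_euler('z',-p[2]).apply([q[0]-p[0],q[1]-p[1],0]), q[2]-p[2])
print("tab",place(p,[[-160,0,60],[-155,0,75]]),"tabtop px",[[(x-100)*3.3,(y-135)*3.3] for x,y in proj(T,place(p,[[-150,25,75],[-150,-25,75]]))])
for n,u,z in (("jar",(255,207),187),("coast",(240,151),44)):print(n,back(T,u,z))
E
```

```text
rail [ 5.21005263e+02  2.81520048e+02 -1.73603940e-01] [ 0.8 -1.4 -0.3  1.7 -0.9  0.5 -0.8 -0.6  1.2 -0.7 -1.1 -0.4]
FR [695.1 196.4  12. ]
NR [342.8 257.1  12. ]
NL [359.2 364.1  12. ]
box top [ 6.47675404e+02  2.57291304e+02 -6.00561057e-01] [ 1.7 -3.1  2.5 -3.3 -1.2  4.1 -3.   2.1]
box both [ 6.47891928e+02  2.59434071e+02 -5.79631016e-01] [ 0.3 -3.1  1.4 -3.8 -1.7  3.9 -3.9  2.4 -1.  -3.9  2.8 -2.9  3.3 -0.4
 -2.2  1.6]
in rail [128.79436838   0.16354822   0.        ] -0.4060270764623717
tab [[363.41028019 309.15736506  60.        ]
 [368.33512341 308.29369891  75.        ]] tabtop px [[np.float64(46.4285098304807), np.float64(513.6199464689179)], [np.float64(124.28119262728384), np.float64(526.129920083236)]]
jar [525.40877074  31.79455506 187.        ]
coast [686.55970054  74.5469495   44.        ]
```

```bash
cat >> h.py <<'E'
RAIL=np.array([521.,281.5,-.1736])
def mv(pos,yaw,frm=None):
    s=monitor.sense(); P,e=frm if frm else (s['eef_pos'],s['tcp_rot'])
    R=Ro.from_euler('xyz',e); d=R.inv().apply(np.array(pos)-P)/50
    a=(R.inv()*Ro.from_euler('xyz',[np.pi,0,yaw])).as_rotvec(degrees=True)/6
    print("units xyz",d.round(3),"a",a.round(3))
    return np.array(pos),[np.pi,0,yaw]
E
python3 - <<'E'
from h import *
a=mv([320,-250,200],-.174)
b=place(RAIL,[[-195,0,200]])[0];print(b)
mv(b,-.174,a)
E
```

```text
units xyz [ 4.952 -6.054  0.62 ] a [-1.200e-02  3.000e-03  4.066e+00]
[328.93098159 315.1822233  200.        ]
units xyz [ -1.781 -11.164  -0.   ] a [0. 0. 0.]
```

Emit:
{"fn": "drive_tool", "kwargs": {"plan": [{"x": 0.6,"y": -0.75,"z": 0.08,"az": 0.5,"hand": 0},{"x": 1.25,"y": -1.5,"z": 0.15,"az": 1.0,"hand": 0},{"x": 1.85,"y": -2.25,"z": 0.23,"az": 1.5,"hand": 0},{"x": 2.5,"y": -3.0,"z": 0.3,"az": 2.0,"hand": 0},{"x": 3.1,"y": -3.8,"z": 0.4,"az": 2.6,"hand": 0},{"x": 3.7,"y": -4.5,"z": 0.5,"az": 3.1,"hand": 0},{"x": 4.35,"y": -5.3,"z": 0.55,"az": 3.6,"hand": 0},{"x": 4.95,"y": -6.05,"z": 0.62,"az": 4.07,"hand": 0}]}}

```text
invalid input
```

Emit:
{"fn": "drive_tool", "kwargs": {"plan": [{"x": -0.12,"y": -0.8,"hand": 0},{"x": -0.25,"y": -1.6,"hand": 0},{"x": -0.4,"y": -2.4,"hand": 0},{"x": -0.5,"y": -3.2,"hand": 0},{"x": -0.65,"y": -4.0,"hand": 0},{"x": -0.77,"y": -4.8,"hand": 0},{"x": -0.9,"y": -5.6,"hand": 0},{"x": -1.0,"y": -6.4,"hand": 0}]}}

```text
invalid input
```

Emit:
{"fn": "drive_tool", "kwargs": {"plan": [{"x": -0.12,"y": -0.75,"hand": 0},{"x": -0.25,"y": -1.6,"hand": 0},{"x": -0.37,"y": -2.4,"hand": 0},{"x": -0.5,"y": -3.2,"hand": 0},{"x": -0.62,"y": -4.0,"hand": 0},{"x": -0.78,"y": -4.76,"hand": 0},{"x": -0.78,"y": -4.76,"hand": 0},{"x": -0.78,"y": -4.76,"hand": 0}]}}

```text
invalid input
```

Emit:
{"fn": "drive_tool", "kwargs": {"plan": [{"x": 0.6,"y": -0.75,"z": 0.08,"ax": 0,"ay": 0,"az": 0.5,"hand": 0}]}}

```text
clock: 0.2
eef_pos: [174.5, -564.8, 227.2]
tcp_rot: [3.138, 0.001, 0.197]
contact_force: [1.9, 0.1, 0.6]
opening: 0.859
grasp_force: 0.0
```

All keys are needed. The rest of the first leg follows.

Emit:
{"fn": "drive_tool", "kwargs": {"plan": [{"x": 0.65,"y": -0.75,"z": 0.08,"ax": 0,"ay": 0,"az": 0.5,"hand": 0},{"x": 1.3,"y": -1.5,"z": 0.15,"ax": 0,"ay": 0,"az": 1.0,"hand": 0},{"x": 1.95,"y": -2.25,"z": 0.23,"ax": 0,"ay": 0,"az": 1.6,"hand": 0},{"x": 2.6,"y": -3.0,"z": 0.3,"ax": 0,"ay": 0,"az": 2.1,"hand": 0},{"x": 3.25,"y": -3.8,"z": 0.4,"ax": 0,"ay": 0,"az": 2.7,"hand": 0},{"x": 3.9,"y": -4.5,"z": 0.45,"ax": 0,"ay": 0,"az": 3.1,"hand": 0},{"x": 4.55,"y": -5.1,"z": 0.5,"ax": 0,"ay": 0,"az": 3.57,"hand": 0}]}}

```text
clock: 0.9
eef_pos: [348.0, -264.2, 202.0]
tcp_rot: [-3.141, 0.0, -0.176]
contact_force: [0.8, -0.4, -0.4]
opening: 0.001
grasp_force: 0.0
```

Emit:
{"fn": "drive_tool", "kwargs": {"plan": [{"x": -0.12,"y": -0.8,"z": 0,"ax": 0,"ay": 0,"az": 0,"hand": 0},{"x": -0.25,"y": -1.6,"z": 0,"ax": 0,"ay": 0,"az": 0,"hand": 0},{"x": -0.4,"y": -2.4,"z": 0,"ax": 0,"ay": 0,"az": 0,"hand": 0},{"x": -0.5,"y": -3.2,"z": 0,"ax": 0,"ay": 0,"az": 0,"hand": 0},{"x": -0.65,"y": -4.0,"z": 0,"ax": 0,"ay": 0,"az": 0,"hand": 0},{"x": -0.77,"y": -4.8,"z": 0,"ax": 0,"ay": 0,"az": 0,"hand": 0},{"x": -0.9,"y": -5.6,"z": 0,"ax": 0,"ay": 0,"az": 0,"hand": 0},{"x": -1.0,"y": -6.4,"z": 0,"ax": 0,"ay": 0,"az": 0,"hand": 0}]}}

```text
clock: 1.7
eef_pos: [353.6, 58.9, 202.3]
tcp_rot: [-3.142, -0.0, -0.174]
contact_force: [-0.2, 0.5, 0.6]
opening: 0.004
grasp_force: 0.0
```

Emit:
{"fn": "drive_tool", "kwargs": {"plan": [{"x": -0.2,"y": -0.7,"z": 0,"ax": 0,"ay": 0,"az": 0,"hand": 0},{"x": -0.4,"y": -1.5,"z": 0,"ax": 0,"ay": 0,"az": 0,"hand": 0},{"x": -0.6,"y": -2.3,"z": 0,"ax": 0,"ay": 0,"az": 0,"hand": 0},{"x": -0.85,"y": -3.1,"z": 0,"ax": 0,"ay": 0,"az": 0,"hand": 0},{"x": -1.1,"y": -3.9,"z": 0,"ax": 0,"ay": 0,"az": 0,"hand": 0},{"x": -1.37,"y": -4.6,"z": 0,"ax": 0,"ay": 0,"az": 0,"hand": 0},{"x": -1.37,"y": -4.96,"z": 0,"ax": 0,"ay": 0,"az": 0,"hand": 0},{"x": -1.37,"y": -4.96,"z": 0,"ax": 0,"ay": 0,"az": 0,"hand": 0}]}}

```text
clock: 2.5
eef_pos: [330.1, 315.2, 202.2]
tcp_rot: [-3.141, -0.0, -0.172]
contact_force: [-0.1, -0.3, -0.1]
opening: 0.0
grasp_force: 0.0
```

Run:
```python
from h import *
c=imaging.camera_info("wrist");im=imaging.grab_frame("wrist")
cv2.imwrite("pics/w1.png",im[:,:,::-1]);s=monitor.sense();print(s['eef_pos'],-c['R'].T@c['t'],c['R'][2])
print("tab top",proj(c,place(RAIL,[[-160,25,75],[-160,-25,75],[-150,-25,75],[-150,25,75],[-175,55,12],[-175,-55,12]])).round(0))
```

```text
[329.7705221  313.59420034 201.95322976] [402.8271557  301.89754458 345.33295729] [-0.28523276  0.04788246 -0.95726148]
tab top [[253. 167.]
 [308. 167.]
 [308. 156.]
 [253. 156.]
 [232. 172.]
 [329. 172.]]
```

View pics/w1.png

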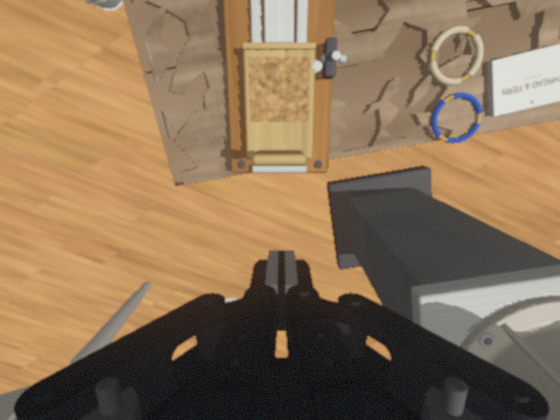

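The wrist view agrees with the fit: tab top at cols 253-306, row ~160, rail edges 229/328. Next I lower the shut fingers behind the tab.

Emit:
{"fn": "drive_tool", "kwargs": {"plan": [{"x": 0,"y": 0,"z": 0.6,"ax": 0,"ay": 0,"az": 0,"hand": 0},{"x": 0,"y": 0,"z": 1.2,"ax": 0,"ay": 0,"az": 0,"hand": 0},{"x": 0,"y": 0,"z": 1.8,"ax": 0,"ay": 0,"az": 0,"hand": 0},{"x": 0,"y": 0,"z": 2.4,"ax": 0,"ay": 0,"az": 0,"hand": 0},{"x": 0,"y": 0,"z": 2.9,"ax": 0,"ay": 0,"az": 0,"hand": 0},{"x": 0,"y": 0,"z": 3.1,"ax": 0,"ay": 0,"az": 0,"hand": 0},{"x": 0,"y": 0,"z": 3.1,"ax": 0,"ay": 0,"az": 0,"hand": 0},{"x": 0,"y": 0,"z": 3.1,"ax": 0,"ay": 0,"az": 0,"hand": 0}]}}

```text
clock: 3.35
eef_pos: [330.3, 313.2, 48.0]
tcp_rot: [-3.141, -0.0, -0.175]
contact_force: [-0.6, 0.6, 0.7]
opening: 0.002
grasp_force: 0.0
```

Emit:
{"fn": "drive_tool", "kwargs": {"plan": [{"x": 0.06,"y": 0,"z": 0,"ax": 0,"ay": 0,"az": 0,"hand": 0},{"x": 0.12,"y": 0,"z": 0,"ax": 0,"ay": 0,"az": 0,"hand": 0},{"x": 0.18,"y": 0,"z": 0,"ax": 0,"ay": 0,"az": 0,"hand": 0},{"x": 0.24,"y": 0,"z": 0,"ax": 0,"ay": 0,"az": 0,"hand": 0},{"x": 0.3,"y": 0,"z": 0,"ax": 0,"ay": 0,"az": 0,"hand": 0},{"x": 0.36,"y": 0,"z": 0,"ax": 0,"ay": 0,"az": 0,"hand": 0},{"x": 0.42,"y": 0,"z": 0,"ax": 0,"ay": 0,"az": 0,"hand": 0},{"x": 0.48,"y": 0,"z": 0,"ax": 0,"ay": 0,"az": 0,"hand": 0}]}}

```text
clock: 4.15
eef_pos: [353.6, 309.2, 47.2]
tcp_rot: [3.141, 0.0, -0.174]
contact_force: [0.3, -0.2, 0.3]
opening: -0.001
grasp_force: 0.0
```

Emit:
{"fn": "drive_tool", "kwargs": {"plan": [{"x": 0.04,"y": 0,"z": 0,"ax": 0,"ay": 0,"az": 0,"hand": 0},{"x": 0.08,"y": 0,"z": 0,"ax": 0,"ay": 0,"az": 0,"hand": 0},{"x": 0.12,"y": 0,"z": 0,"ax": 0,"ay": 0,"az": 0,"hand": 0},{"x": 0.16,"y": 0,"z": 0,"ax": 0,"ay": 0,"az": 0,"hand": 0}]}}

```text
clock: 4.55
eef_pos: [360.4, 308.0, 47.3]
tcp_rot: [3.141, 0.002, -0.175]
contact_force: [-6.3, 4.8, 2.2]
opening: 0.0
grasp_force: 3.3
```

Emit:
{"fn": "drive_tool", "kwargs": {"plan": [{"x": 0.04,"y": 0,"z": 0,"ax": 0,"ay": 0,"az": 0,"hand": 0},{"x": 0.08,"y": 0,"z": 0,"ax": 0,"ay": 0,"az": 0,"hand": 0},{"x": 0.12,"y": 0,"z": 0,"ax": 0,"ay": 0,"az": 0,"hand": 0},{"x": 0.16,"y": 0,"z": 0,"ax": 0,"ay": 0,"az": 0,"hand": 0}]}}

```text
clock: 4.95
eef_pos: [369.2, 306.5, 47.2]
tcp_rot: [3.142, 0.0, -0.174]
contact_force: [-1.7, 1.8, 0.1]
opening: -0.005
grasp_force: 1.3
```

Emit:
{"fn": "drive_tool", "kwargs": {"plan": [{"x": 0.04,"y": 0,"z": 0,"ax": 0,"ay": 0,"az": 0,"hand": 0},{"x": 0.08,"y": 0,"z": 0,"ax": 0,"ay": 0,"az": 0,"hand": 0},{"x": 0.12,"y": 0,"z": 0,"ax": 0,"ay": 0,"az": 0,"hand": 0},{"x": 0.16,"y": 0,"z": 0,"ax": 0,"ay": 0,"az": 0,"hand": 0}]}}

```text
clock: 5.35
eef_pos: [377.2, 305.1, 47.3]
tcp_rot: [-3.142, 0.0, -0.174]
contact_force: [-2.9, 2.0, -1.2]
opening: -0.005
grasp_force: 1.3
```

Emit:
{"fn": "drive_tool", "kwargs": {"plan": [{"x": 0.06,"y": 0,"z": 0,"ax": 0,"ay": 0,"az": 0,"hand": 0},{"x": 0.12,"y": 0,"z": 0,"ax": 0,"ay": 0,"az": 0,"hand": 0},{"x": 0.18,"y": 0,"z": 0,"ax": 0,"ay": 0,"az": 0,"hand": 0},{"x": 0.24,"y": 0,"z": 0,"ax": 0,"ay": 0,"az": 0,"hand": 0},{"x": 0.3,"y": 0,"z": 0,"ax": 0,"ay": 0,"az": 0,"hand": 0},{"x": 0.36,"y": 0,"z": 0,"ax": 0,"ay": 0,"az": 0,"hand": 0},{"x": 0.42,"y": 0,"z": 0,"ax": 0,"ay": 0,"az": 0,"hand": 0},{"x": 0.48,"y": 0,"z": 0,"ax": 0,"ay": 0,"az": 0,"hand": 0}]}}

```text
clock: 6.15
eef_pos: [400.9, 300.9, 47.3]
tcp_rot: [-3.142, 0.0, -0.174]
contact_force: [-2.9, 2.2, -1.2]
opening: -0.001
grasp_force: 1.4
```

Emit:
{"fn": "drive_tool", "kwargs": {"plan": [{"x": 0.05,"y": 0,"z": 0,"ax": 0,"ay": 0,"az": 0,"hand": 0},{"x": 0.1,"y": 0,"z": 0,"ax": 0,"ay": 0,"az": 0,"hand": 0},{"x": 0.15,"y": 0,"z": 0,"ax": 0,"ay": 0,"az": 0,"hand": 0},{"x": 0.2,"y": 0,"z": 0,"ax": 0,"ay": 0,"az": 0,"hand": 0},{"x": 0.24,"y": 0,"z": 0,"ax": 0,"ay": 0,"az": 0,"hand": 0},{"x": 0.28,"y": 0,"z": 0,"ax": 0,"ay": 0,"az": 0,"hand": 0},{"x": 0.32,"y": 0,"z": 0,"ax": 0,"ay": 0,"az": 0,"hand": 0},{"x": 0.36,"y": 0,"z": 0,"ax": 0,"ay": 0,"az": 0,"hand": 0}]}}

```text
clock: 6.95
eef_pos: [418.5, 297.8, 47.3]
tcp_rot: [3.142, 0.0, -0.174]
contact_force: [-2.5, 2.5, -0.4]
opening: -0.003
grasp_force: 1.3
```

Emit:
{"fn": "drive_tool", "kwargs": {"plan": [{"x": 0.02,"y": 0,"z": 0,"ax": 0,"ay": 0,"az": 0,"hand": 0},{"x": 0.04,"y": 0,"z": 0,"ax": 0,"ay": 0,"az": 0,"hand": 0},{"x": 0.06,"y": 0,"z": 0,"ax": 0,"ay": 0,"az": 0,"hand": 0},{"x": 0.08,"y": 0,"z": 0,"ax": 0,"ay": 0,"az": 0,"hand": 0},{"x": 0.1,"y": 0,"z": 0,"ax": 0,"ay": 0,"az": 0,"hand": 0},{"x": 0.12,"y": 0,"z": 0,"ax": 0,"ay": 0,"az": 0,"hand": 0}]}}

```text
clock: 7.55
eef_pos: [424.4, 296.8, 47.3]
tcp_rot: [-3.142, 0.0, -0.174]
contact_force: [-2.3, 1.9, 0.1]
opening: 0.003
grasp_force: 1.3
```

Emit:
{"fn": "drive_tool", "kwargs": {"plan": [{"x": 0.02,"y": 0,"z": 0,"ax": 0,"ay": 0,"az": 0,"hand": 0},{"x": 0.04,"y": 0,"z": 0,"ax": 0,"ay": 0,"az": 0,"hand": 0},{"x": 0.06,"y": 0,"z": 0,"ax": 0,"ay": 0,"az": 0,"hand": 0},{"x": 0.08,"y": 0,"z": 0,"ax": 0,"ay": 0,"az": 0,"hand": 0},{"x": 0.1,"y": 0,"z": 0,"ax": 0,"ay": 0,"az": 0,"hand": 0},{"x": 0.12,"y": 0,"z": 0,"ax": 0,"ay": 0,"az": 0,"hand": 0}]}}

```text
clock: 8.15
eef_pos: [430.3, 295.8, 47.3]
tcp_rot: [-3.142, -0.0, -0.174]
contact_force: [-3.5, 2.0, 0.5]
opening: 0.0
grasp_force: 1.3
```

Emit:
{"fn": "drive_tool", "kwargs": {"plan": [{"x": 0.02,"y": 0,"z": 0,"ax": 0,"ay": 0,"az": 0,"hand": 0},{"x": 0.04,"y": 0,"z": 0,"ax": 0,"ay": 0,"az": 0,"hand": 0},{"x": 0.06,"y": 0,"z": 0,"ax": 0,"ay": 0,"az": 0,"hand": 0},{"x": 0.08,"y": 0,"z": 0,"ax": 0,"ay": 0,"az": 0,"hand": 0},{"x": 0.1,"y": 0,"z": 0,"ax": 0,"ay": 0,"az": 0,"hand": 0}]}}

```text
clock: 8.65
eef_pos: [435.2, 294.9, 47.3]
tcp_rot: [3.142, 0.0, -0.174]
contact_force: [-2.1, 2.6, 0.3]
opening: -0.001
grasp_force: 1.3
```

Emit:
{"fn": "drive_tool", "kwargs": {"plan": [{"x": 0.02,"y": 0,"z": 0,"ax": 0,"ay": 0,"az": 0,"hand": 0},{"x": 0.04,"y": 0,"z": 0,"ax": 0,"ay": 0,"az": 0,"hand": 0},{"x": 0.06,"y": 0,"z": 0,"ax": 0,"ay": 0,"az": 0,"hand": 0},{"x": 0.08,"y": 0,"z": 0,"ax": 0,"ay": 0,"az": 0,"hand": 0},{"x": 0.1,"y": 0,"z": 0,"ax": 0,"ay": 0,"az": 0,"hand": 0}]}}

```text
clock: 9.15
eef_pos: [440.2, 294.0, 47.3]
tcp_rot: [3.142, 0.0, -0.174]
contact_force: [-1.8, 1.1, 0.7]
opening: -0.001
grasp_force: 1.3
```

Emit:
{"fn": "drive_tool", "kwargs": {"plan": [{"x": 0.02,"y": 0,"z": 0,"ax": 0,"ay": 0,"az": 0,"hand": 0},{"x": 0.04,"y": 0,"z": 0,"ax": 0,"ay": 0,"az": 0,"hand": 0},{"x": 0.06,"y": 0,"z": 0,"ax": 0,"ay": 0,"az": 0,"hand": 0},{"x": 0.08,"y": 0,"z": 0,"ax": 0,"ay": 0,"az": 0,"hand": 0},{"x": 0.1,"y": 0,"z": 0,"ax": 0,"ay": 0,"az": 0,"hand": 0}]}}

```text
clock: 9.65
eef_pos: [445.1, 293.1, 47.3]
tcp_rot: [3.142, 0.0, -0.174]
contact_force: [-2.3, 1.9, 1.7]
opening: -0.001
grasp_force: 1.3
```

Emit:
{"fn": "drive_tool", "kwargs": {"plan": [{"x": 0.02,"y": 0,"z": 0,"ax": 0,"ay": 0,"az": 0,"hand": 0},{"x": 0.04,"y": 0,"z": 0,"ax": 0,"ay": 0,"az": 0,"hand": 0},{"x": 0.06,"y": 0,"z": 0,"ax": 0,"ay": 0,"az": 0,"hand": 0},{"x": 0.08,"y": 0,"z": 0,"ax": 0,"ay": 0,"az": 0,"hand": 0},{"x": 0.1,"y": 0,"z": 0,"ax": 0,"ay": 0,"az": 0,"hand": 0}]}}

```text
clock: 10.15
eef_pos: [450.0, 292.3, 47.3]
tcp_rot: [3.142, 0.0, -0.174]
contact_force: [-2.5, 2.0, 0.1]
opening: -0.005
grasp_force: 1.3
```

Emit:
{"fn": "drive_tool", "kwargs": {"plan": [{"x": 0.02,"y": 0,"z": 0,"ax": 0,"ay": 0,"az": 0,"hand": 0},{"x": 0.04,"y": 0,"z": 0,"ax": 0,"ay": 0,"az": 0,"hand": 0},{"x": 0.06,"y": 0,"z": 0,"ax": 0,"ay": 0,"az": 0,"hand": 0},{"x": 0.08,"y": 0,"z": 0,"ax": 0,"ay": 0,"az": 0,"hand": 0},{"x": 0.1,"y": 0,"z": 0,"ax": 0,"ay": 0,"az": 0,"hand": 0}]}}

```text
clock: 10.65
eef_pos: [454.9, 291.4, 47.3]
tcp_rot: [-3.142, 0.0, -0.174]
contact_force: [-2.9, 2.6, 0.4]
opening: 0.003
grasp_force: 1.3
```

Emit:
{"fn": "drive_tool", "kwargs": {"plan": [{"x": 0.02,"y": 0,"z": 0,"ax": 0,"ay": 0,"az": 0,"hand": 0},{"x": 0.04,"y": 0,"z": 0,"ax": 0,"ay": 0,"az": 0,"hand": 0},{"x": 0.06,"y": 0,"z": 0,"ax": 0,"ay": 0,"az": 0,"hand": 0},{"x": 0.08,"y": 0,"z": 0,"ax": 0,"ay": 0,"az": 0,"hand": 0},{"x": 0.1,"y": 0,"z": 0,"ax": 0,"ay": 0,"az": 0,"hand": 0}]}}

```text
clock: 11.15
eef_pos: [459.6, 290.6, 47.2]
tcp_rot: [3.141, 0.0, -0.175]
contact_force: [-3.1, 2.8, 2.1]
opening: -0.0
grasp_force: 2.3
```

Emit:
{"fn": "drive_tool", "kwargs": {"plan": [{"x": 0.015,"y": 0,"z": 0,"ax": 0,"ay": 0,"az": 0,"hand": 0},{"x": 0.03,"y": 0,"z": 0,"ax": 0,"ay": 0,"az": 0,"hand": 0},{"x": 0.03,"y": 0,"z": 0,"ax": 0,"ay": 0,"az": 0,"hand": 0},{"x": 0.03,"y": 0,"z": 0,"ax": 0,"ay": 0,"az": 0,"hand": 0},{"x": 0.03,"y": 0,"z": 0,"ax": 0,"ay": 0,"az": 0,"hand": 0}]}}

```text
clock: 11.65
eef_pos: [461.0, 290.3, 47.3]
tcp_rot: [3.141, 0.0, -0.174]
contact_force: [-4.3, 4.4, 1.6]
opening: -0.0
grasp_force: 2.3
```

Emit:
{"fn": "drive_tool", "kwargs": {"plan": [{"x": 0.01,"y": 0,"z": 0,"ax": 0,"ay": 0,"az": 0,"hand": 0},{"x": 0.02,"y": 0,"z": 0,"ax": 0,"ay": 0,"az": 0,"hand": 0},{"x": 0.02,"y": 0,"z": 0,"ax": 0,"ay": 0,"az": 0,"hand": 0},{"x": 0.02,"y": 0,"z": 0,"ax": 0,"ay": 0,"az": 0,"hand": 0}]}}

```text
clock: 12.05
eef_pos: [461.8, 290.1, 47.3]
tcp_rot: [3.141, 0.001, -0.175]
contact_force: [-5.5, 4.0, 1.7]
opening: -0.003
grasp_force: 2.8
```

Run:
```python
from h import *
s=monitor.sense();print(s['eef_pos'],s['contact_force'],s['grasp_force'])
print("rail frame",Ro.from_euler('z',-RAIL[2]).apply(s['eef_pos']-[RAIL[0],RAIL[1],0]))
```

```text
[461.7528873  290.14935928  47.27207311] [-5.47855481  4.03111753  1.73548691] 2.806366290897131
rail frame [-59.85058682  -1.71436171  47.27207311]
```

Emit:
{"fn": "drive_tool", "kwargs": {"plan": [{"x": -0.05,"y": 0,"z": 0,"ax": 0,"ay": 0,"az": 0,"hand": 0},{"x": -0.2,"y": 0,"z": 0,"ax": 0,"ay": 0,"az": 0,"hand": 0},{"x": -0.5,"y": 0,"z": 0,"ax": 0,"ay": 0,"az": 0,"hand": 0},{"x": -0.6,"y": 0,"z": -0.6,"ax": 0,"ay": 0,"az": 0,"hand": 0},{"x": -0.6,"y": 0,"z": -1.4,"ax": 0,"ay": 0,"az": 0,"hand": 0},{"x": -0.3,"y": 0,"z": -2.2,"ax": 0,"ay": 0,"az": 0,"hand": 85},{"x": 0.3,"y": 0,"z": -2.9,"ax": 0,"ay": 0,"az": 0,"hand": 85},{"x": 0.9,"y": 0,"z": -3.3,"ax": 0,"ay": 0,"az": 0,"hand": 85}]}}

```text
clock: 12.85
eef_pos: [507.0, 282.9, 215.6]
tcp_rot: [-3.139, -0.003, -0.173]
contact_force: [0.3, 0.7, -0.1]
opening: 0.51
grasp_force: 0.0
```

Emit:
{"fn": "drive_tool", "kwargs": {"plan": [{"x": 0.3,"y": 0,"z": 0,"ax": 0,"ay": 0,"az": 0,"hand": 85},{"x": 0.5,"y": 0,"z": 0,"ax": 0,"ay": 0,"az": 0,"hand": 85},{"x": 0.5,"y": 0,"z": 0,"ax": 0,"ay": 0,"az": 0,"hand": 85},{"x": 0.5,"y": 0,"z": 0,"ax": 0,"ay": 0,"az": 0,"hand": 85},{"x": 0.5,"y": 0,"z": 0,"ax": 0,"ay": 0,"az": 0,"hand": 85}]}}

```text
clock: 13.35
eef_pos: [529.6, 277.9, 211.0]
tcp_rot: [3.14, 0.002, -0.174]
contact_force: [-0.4, -1.0, -0.3]
opening: 0.997
grasp_force: 0.0
```

Run:
```python
from h import *
c=imaging.camera_info("wrist");im=imaging.grab_frame("wrist");np.savez("w2.npz",**c)
cv2.imwrite("pics/w2.png",im[:,:,::-1]);s=monitor.sense();print(s['eef_pos'])
print("mat",proj(c,place(RAIL,[[14+a,b,28] for a,b in((30,30),(30,-30),(-30,-30),(-30,30))])).round(0))
```

```text
[529.90079475 278.01673036 211.3783509 ]
mat [[250. 158.]
 [305. 158.]
 [304. 211.]
 [252. 211.]]
```

View pics/w2.png

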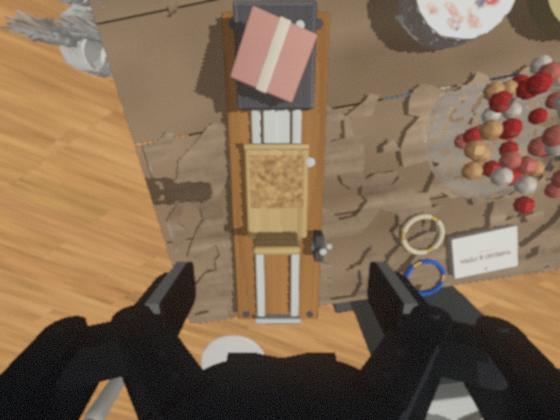

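The wrist view shows the tray moved up (lip at row ~147, tab at ~250) and the pink box at (274,55). I'll crop for accurate corners.

Run:
```python
import cv2,numpy as np
i=cv2.imread("pics/w2.png");f=lambda a,k:cv2.resize(a,None,fx=k,fy=k,interpolation=cv2.INTER_CUBIC)
a=f(i[0:115,225:325],4);b=f(i[138:268,230:330],4)
c=np.zeros((520,800,3),np.uint8);c[:460,:400]=a;c[:520,400:]=b;cv2.imwrite("pics/crop2.png",c)
```

```text
(no output)
```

View pics/crop2.png

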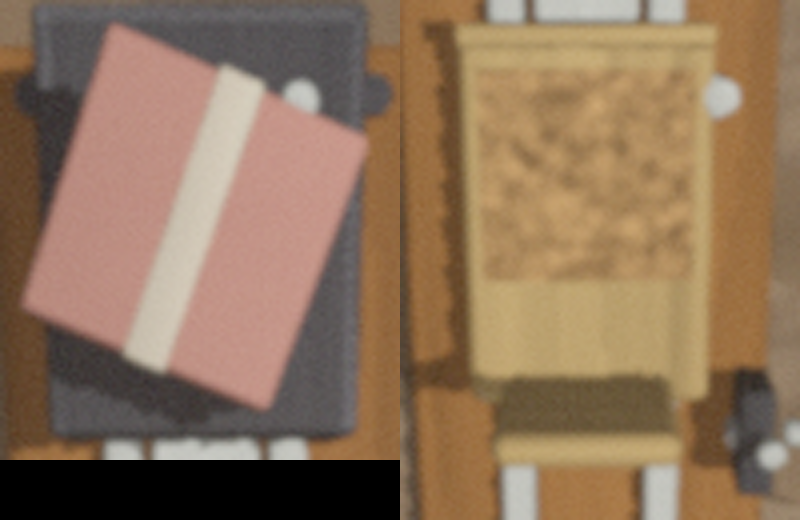

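Run:
```python
from h import *
c=dict(np.load("w2.npz"))
a=lambda L:[(225+u/4,v/4) for u,v in L]; b=lambda L:[(230+(u-400)/4,138+v/4) for u,v in L]
def sq(hx,hy,z):return [[hx,hy,z],[hx,-hy,z],[-hx,-hy,z],[-hx,hy,z]]
box,e=fit([(c,sq(33,33,90),a([(112,22),(368,140),(266,410),(22,305)]))],[650,260,-.5]);print("box",box,e.round(1))
mat,e=fit([(c,sq(30,30,28),b([(474,68),(694,68),(692,278),(482,280)]))],[530,275,-.17]);print("mat",mat,e.round(1))
hood,e=fit([(c,sq(45,37,54),a([(35,8),(365,8),(355,435),(52,435)]))],[660,260,-.17]);print("hood",hood,e.round(1))
tab,e=fit([(c,[[5,25,75],[5,-25,75],[-5,-25,75],[-5,25,75]],b([(497,437),(677,437),(677,463),(498,463)]))],[470,275,-.17]);print("tab",tab,e.round(1))
rf=lambda p:(Ro.from_euler('z',-RAIL[2]).apply([p[0]-RAIL[0],p[1]-RAIL[1],0])[:2].round(1),round(p[2]-RAIL[2],3))
print([rf(p) for p in(box,mat,hood,tab)])
```

```text
box [ 6.51510844e+02  2.61808127e+02 -5.51746197e-01] [ -4.6 -10.1  10.3  -3.3   3.7  11.1  -9.3   6.1]
mat [ 5.38592560e+02  2.80078306e+02 -1.66250431e-01] [ 0.   0.1  0.1 -0.2 -0.2  0.1  0.1 -0. ]
hood [ 6.57313477e+02  2.59319448e+02 -1.70688749e-01] [-1.1 -0.9  1.3 -1.   0.6  1.2 -0.7  1.4]
tab [ 4.77370818e+02  2.90034698e+02 -1.73561275e-01] [-1.9 -1.1  2.  -1.2  1.8  1.3 -1.9  1.3]
[(array([132. ,   3.1]), np.float64(-0.378)), (array([17.6,  1.6]), np.float64(0.007)), (array([138.1,   1.7]), np.float64(0.003)), (array([-44.4,   0.9]), np.float64(0.0))]
```

Run:
```python
from h import *
W=dict(np.load("w2.npz"));T=imaging.camera_info("top");S=imaging.camera_info("scene")
print(W['mtx'],-W['R'].T@W['t'])
a=lambda L:[(225+u/4,v/4) for u,v in L];t=lambda L:[(100+u/3.3,135+v/3.3) for u,v in L]
uw=np.array(a([(112,22),(368,140),(266,410),(22,305)]));ut=np.array(t([(160,35),(238,83),(192,130),(115,93)]))
for z in(54,60,70,80,90):
    p=np.array([back(W,u,z) for u in uw]);q=np.array([back(T,u,z) for u in ut])
    d=lambda p:np.linalg.norm(np.roll(p,-1,0)-p,axis=1).round(1)
    print(z,p.mean(0)[:2].round(1),d(p),q.mean(0)[:2].round(1),d(q))
for i in uw: print(i)
```

```text
[[295.89416749   0.         281.04425437]
 [  0.         295.89416749 210.71830969]
 [  0.           0.           1.        ]] [602.74946813 264.61580658 354.03728024]
54 [659.4 261.2] [61.2 61.2 61.5 61.1] [663.8 269.4] [65.6 44.6 60.4 50.4]
60 [658.3 261.3] [60.  60.  60.2 59.9] [661.8 267.4] [65.2 44.3 59.9 50. ]
70 [656.4 261.4] [58.  58.  58.2 57.9] [658.4 264. ] [64.4 43.8 59.2 49.4]
80 [654.5 261.5] [55.9 55.9 56.1 55.8] [655.1 260.6] [63.6 43.2 58.5 48.8]
90 [652.6 261.6] [53.9 53.9 54.1 53.8] [651.7 257.2] [62.8 42.7 57.8 48.2]
[253.    5.5]
[317.  35.]
[291.5 102.5]
[230.5   76.25]
```

Run:
```python
from h import *
a=mv([653.3,261.6,140],-.552); print(monitor.sense()['qpos'])
```

```text
units xyz [ 2.49  -0.105  1.424] a [0.013 0.013 3.611]
[4.80598251e-01 3.32501300e-01 1.71044122e+00 1.44947744e-04
 1.10053200e+00 2.22519402e+00]
```

Emit:
{"fn": "drive_tool", "kwargs": {"plan": [{"x": 0.5,"y": 0,"z": 0,"ax": 0,"ay": 0,"az": 0.8,"hand": 85},{"x": 1.1,"y": -0.05,"z": 0.2,"ax": 0,"ay": 0,"az": 1.6,"hand": 85},{"x": 1.7,"y": -0.1,"z": 0.5,"ax": 0,"ay": 0,"az": 2.4,"hand": 85},{"x": 2.2,"y": -0.1,"z": 0.9,"ax": 0,"ay": 0,"az": 3.2,"hand": 85},{"x": 2.49,"y": -0.1,"z": 1.2,"ax": 0,"ay": 0,"az": 3.6,"hand": 85},{"x": 2.49,"y": -0.1,"z": 1.42,"ax": 0,"ay": 0,"az": 3.6,"hand": 85},{"x": 2.49,"y": -0.1,"z": 1.42,"ax": 0,"ay": 0,"az": 3.6,"hand": 85},{"x": 2.49,"y": -0.1,"z": 1.42,"ax": 0,"ay": 0,"az": 3.6,"hand": 85}]}}

```text
clock: 14.2
eef_pos: [653.6, 261.7, 141.4]
tcp_rot: [3.141, 0.001, -0.55]
contact_force: [-0.3, 0.3, 0.2]
opening: 0.994
grasp_force: 0.0
```

Run:
```python
from h import *
c=imaging.camera_info("wrist");im=imaging.grab_frame("wrist");np.savez("w3.npz",**c)
cv2.imwrite("pics/w3.png",im[:,:,::-1]);mv([653.3,261.6,54],-.552)
print(proj(c,place([652.6,261.6,-.552],[[27,27,90],[27,-27,90],[-27,-27,90],[-27,27,90]])).round(0))
```

```text
units xyz [-0.011  0.012  1.762] a [-0.004 -0.001  0.019]
[[241. 195.]
 [321. 196.]
 [317. 268.]
 [243. 268.]]
```

View pics/w3.png

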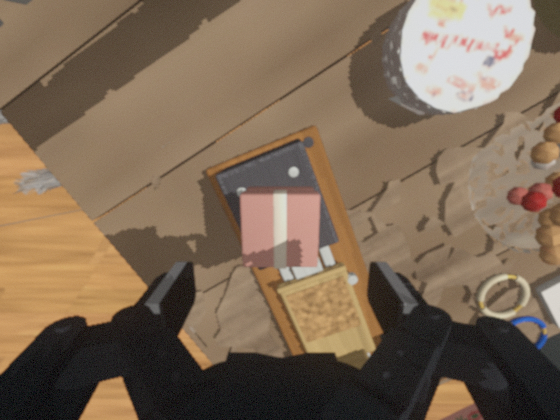

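The box is centred between the fingers (cols 241-320 against finger centre 281) and sits slightly ahead (far edge at row 188). I'll lower with a small forward shift and grip.

Emit:
{"fn": "drive_tool", "kwargs": {"plan": [{"x": 0.05,"y": 0,"z": 0.4,"ax": 0,"ay": 0,"az": 0,"hand": 85},{"x": 0.05,"y": 0,"z": 0.8,"ax": 0,"ay": 0,"az": 0,"hand": 85},{"x": 0.05,"y": 0,"z": 1.2,"ax": 0,"ay": 0,"az": 0,"hand": 85},{"x": 0.05,"y": 0,"z": 1.5,"ax": 0,"ay": 0,"az": 0,"hand": 85},{"x": 0.05,"y": 0,"z": 1.68,"ax": 0,"ay": 0,"az": 0,"hand": 85},{"x": 0.05,"y": 0,"z": 1.74,"ax": 0,"ay": 0,"az": 0,"hand": 85},{"x": 0.05,"y": 0,"z": 1.74,"ax": 0,"ay": 0,"az": 0,"hand": 85}]}}

```text
clock: 14.95
eef_pos: [656.9, 260.2, 54.6]
tcp_rot: [-3.141, -0.0, -0.551]
contact_force: [-0.0, -0.1, 0.5]
opening: 0.992
grasp_force: 0.0
```

Emit:
{"fn": "drive_tool", "kwargs": {"grip_force": 25, "plan": [{"x": 0,"y": 0,"z": 0,"ax": 0,"ay": 0,"az": 0,"hand": 70},{"x": 0,"y": 0,"z": 0,"ax": 0,"ay": 0,"az": 0,"hand": 60},{"x": 0,"y": 0,"z": 0,"ax": 0,"ay": 0,"az": 0,"hand": 50},{"x": 0,"y": 0,"z": 0,"ax": 0,"ay": 0,"az": 0,"hand": 40},{"x": 0,"y": 0,"z": 0,"ax": 0,"ay": 0,"az": 0,"hand": 40},{"x": 0,"y": 0,"z": 0,"ax": 0,"ay": 0,"az": 0,"hand": 40}]}}

```text
clock: 15.55
eef_pos: [657.3, 260.2, 55.2]
tcp_rot: [-3.141, -0.001, -0.551]
contact_force: [-0.4, -0.7, 5.9]
opening: 0.644
grasp_force: 27.1
```

Emit:
{"fn": "drive_tool", "kwargs": {"plan": [{"x": 0,"y": 0,"z": -0.1,"ax": 0,"ay": 0,"az": 0,"hand": 40},{"x": 0,"y": 0,"z": -0.3,"ax": 0,"ay": 0,"az": 0,"hand": 40},{"x": 0,"y": 0,"z": -0.6,"ax": 0,"ay": 0,"az": 0,"hand": 40},{"x": 0,"y": 0,"z": -0.9,"ax": 0,"ay": 0,"az": 0,"hand": 40},{"x": 0,"y": 0,"z": -1.0,"ax": 0,"ay": 0,"az": 0,"hand": 40},{"x": 0,"y": 0,"z": -1.0,"ax": 0,"ay": 0,"az": 0,"hand": 40}]}}

```text
clock: 16.15
eef_pos: [657.6, 260.3, 106.1]
tcp_rot: [-3.139, -0.002, -0.551]
contact_force: [-1.0, 0.6, -0.2]
opening: 0.644
grasp_force: 26.6
```

Run:
```python
from h import *
c=imaging.camera_info("wrist");im=imaging.grab_frame("wrist");np.savez("w4.npz",**c)
cv2.imwrite("pics/w4.png",im[:,:,::-1]);s=monitor.sense();print(s['eef_pos'],s['tcp_rot'],s['opening'],s['grasp_force'])
b=s['eef_pos']; h=27.5
for zt in(136,140,144):print(zt,proj(c,place([b[0],b[1],s['tcp_rot'][2]],[[h,h,zt],[h,-h,zt],[-h,-h,zt],[-h,h,zt]])).round(0).tolist())
mv([538.6,280.1,105],-.17)
```

```text
[657.05179355 260.10401667 105.04622689] [-3.14063980e+00 -6.93511051e-04 -5.51409259e-01] 0.6370513705158584 26.63160413503647
136 [[214.0, 240.0], [347.0, 241.0], [339.0, 350.0], [221.0, 350.0]]
140 [[212.0, 244.0], [349.0, 244.0], [341.0, 357.0], [220.0, 357.0]]
144 [[209.0, 248.0], [351.0, 249.0], [343.0, 364.0], [218.0, 364.0]]
units xyz [-2.227e+00  9.000e-01 -1.000e-03] a [-0.008 -0.008 -3.642]
```

View pics/w4.png

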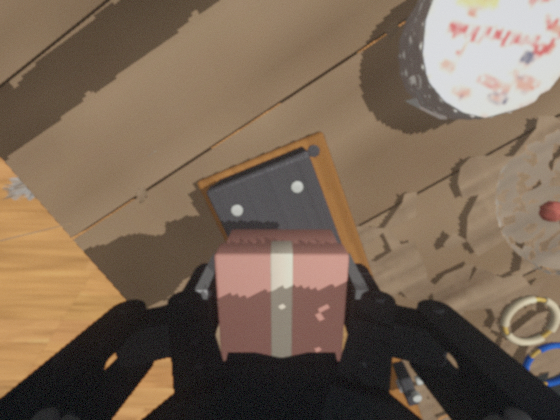

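The grasp is level and the box centred on the TCP (top face cols 217-346, rows 242-358, as predicted for z≈138). Now it goes to the mat.

Emit:
{"fn": "drive_tool", "kwargs": {"plan": [{"x": -0.4,"y": 0.15,"z": 0,"ax": 0,"ay": 0,"az": -0.6,"hand": 40},{"x": -0.8,"y": 0.3,"z": 0,"ax": 0,"ay": 0,"az": -1.3,"hand": 40},{"x": -1.2,"y": 0.5,"z": 0,"ax": 0,"ay": 0,"az": -2.0,"hand": 40},{"x": -1.6,"y": 0.65,"z": 0,"ax": 0,"ay": 0,"az": -2.7,"hand": 40},{"x": -2.0,"y": 0.8,"z": 0,"ax": 0,"ay": 0,"az": -3.3,"hand": 40},{"x": -2.23,"y": 0.9,"z": 0,"ax": 0,"ay": 0,"az": -3.64,"hand": 40},{"x": -2.23,"y": 0.9,"z": 0,"ax": 0,"ay": 0,"az": -3.64,"hand": 40},{"x": -2.23,"y": 0.9,"z": 0,"ax": 0,"ay": 0,"az": -3.64,"hand": 40}]}}

```text
clock: 17.0
eef_pos: [538.8, 280.2, 104.3]
tcp_rot: [-3.141, -0.001, -0.171]
contact_force: [0.7, 0.1, -1.1]
opening: 0.638
grasp_force: 26.7
```

Run:
```python
from h import *
mv([538.6,280.1,31],-.17)
```

```text
units xyz [-0.005  0.002  1.466] a [-0.002 -0.005 -0.011]
```

Emit:
{"fn": "drive_tool", "kwargs": {"plan": [{"x": 0,"y": 0,"z": 0.3,"ax": 0,"ay": 0,"az": 0,"hand": 40},{"x": 0,"y": 0,"z": 0.6,"ax": 0,"ay": 0,"az": 0,"hand": 40},{"x": 0,"y": 0,"z": 0.9,"ax": 0,"ay": 0,"az": 0,"hand": 40},{"x": 0,"y": 0,"z": 1.15,"ax": 0,"ay": 0,"az": 0,"hand": 40},{"x": 0,"y": 0,"z": 1.35,"ax": 0,"ay": 0,"az": 0,"hand": 40},{"x": 0,"y": 0,"z": 1.44,"ax": 0,"ay": 0,"az": 0,"hand": 40},{"x": 0,"y": 0,"z": 1.46,"ax": 0,"ay": 0,"az": 0,"hand": 40},{"x": 0,"y": 0,"z": 1.46,"ax": 0,"ay": 0,"az": 0,"hand": 40}]}}

```text
clock: 17.8
eef_pos: [538.4, 280.2, 31.4]
tcp_rot: [-3.141, -0.0, -0.17]
contact_force: [-1.4, 0.7, 0.1]
opening: 0.637
grasp_force: 26.7
```

Emit:
{"fn": "drive_tool", "kwargs": {"plan": [{"x": 0,"y": 0,"z": 0.01,"ax": 0,"ay": 0,"az": 0,"hand": 40},{"x": 0,"y": 0,"z": 0.02,"ax": 0,"ay": 0,"az": 0,"hand": 40},{"x": 0,"y": 0,"z": 0.02,"ax": 0,"ay": 0,"az": 0,"hand": 40}]}}

```text
clock: 18.1
eef_pos: [538.4, 280.2, 30.7]
tcp_rot: [-3.141, -0.0, -0.17]
contact_force: [0.5, 0.4, -0.8]
opening: 0.644
grasp_force: 26.7
```

Emit:
{"fn": "drive_tool", "kwargs": {"plan": [{"x": 0,"y": 0,"z": 0.015,"ax": 0,"ay": 0,"az": 0,"hand": 40},{"x": 0,"y": 0,"z": 0.03,"ax": 0,"ay": 0,"az": 0,"hand": 40},{"x": 0,"y": 0,"z": 0.03,"ax": 0,"ay": 0,"az": 0,"hand": 40}]}}

```text
clock: 18.4
eef_pos: [538.3, 280.1, 29.2]
tcp_rot: [-3.141, -0.0, -0.17]
contact_force: [-1.7, -1.7, 4.5]
opening: 0.638
grasp_force: 27.1
```

Contact at z≈29, as expected, so I open slowly and retreat up.

Emit:
{"fn": "drive_tool", "kwargs": {"plan": [{"x": 0,"y": 0,"z": 0,"ax": 0,"ay": 0,"az": 0,"hand": 58},{"x": 0,"y": 0,"z": 0,"ax": 0,"ay": 0,"az": 0,"hand": 66},{"x": 0,"y": 0,"z": 0,"ax": 0,"ay": 0,"az": 0,"hand": 76},{"x": 0,"y": 0,"z": 0,"ax": 0,"ay": 0,"az": 0,"hand": 85},{"x": 0,"y": 0,"z": 0,"ax": 0,"ay": 0,"az": 0,"hand": 85},{"x": 0,"y": 0,"z": -0.3,"ax": 0,"ay": 0,"az": 0,"hand": 85},{"x": 0,"y": 0,"z": -0.9,"ax": 0,"ay": 0,"az": 0,"hand": 85},{"x": 0,"y": 0,"z": -1.6,"ax": 0,"ay": 0,"az": 0,"hand": 85}]}}

```text
clock: 19.2
eef_pos: [537.5, 279.7, 109.7]
tcp_rot: [3.14, 0.002, -0.17]
contact_force: [0.6, 0.4, 0.5]
opening: 0.997
grasp_force: 0.0
```

Emit:
{"fn": "drive_tool", "kwargs": {"plan": [{"x": 0,"y": 0,"z": -0.8,"ax": 0,"ay": 0,"az": 0,"hand": 85},{"x": 0,"y": 0,"z": -1.6,"ax": 0,"ay": 0,"az": 0,"hand": 85},{"x": 0,"y": 0,"z": -2.0,"ax": 0,"ay": 0,"az": 0,"hand": 85},{"x": 0,"y": 0,"z": -2.0,"ax": 0,"ay": 0,"az": 0,"hand": 85},{"x": 0,"y": 0,"z": -2.0,"ax": 0,"ay": 0,"az": 0,"hand": 85}]}}

```text
clock: 19.7
eef_pos: [538.2, 280.1, 209.5]
tcp_rot: [-3.141, -0.001, -0.17]
contact_force: [-0.2, -0.6, -0.3]
opening: 0.994
grasp_force: 0.0
```

Run:
```python
from h import *
c=imaging.camera_info("wrist");im=imaging.grab_frame("wrist");np.savez("w5.npz",**c)
i=im[90:340,170:390,::-1];cv2.imwrite("pics/w5.png",cv2.resize(i,None,fx=2.4,fy=2.4,interpolation=cv2.INTER_CUBIC))
M=[538.6,280.1,-.17]
f=lambda L:((proj(c,place(M,L))-[170,90])*2.4).round(0).tolist()
print("box top",f([[a,b,60] for a,b in((27.5,27.5),(27.5,-27.5),(-27.5,-27.5),(-27.5,27.5))]))
print("mat",f([[a,b,28] for a,b in((30,30),(30,-30),(-30,-30),(-30,30))]),"tab top",f([[-58,25,75],[-58,-25,75]]),"plate front edge",f([[42,35,32],[42,-35,32]]))
```

```text
box top [[197.0, 192.0], [330.0, 192.0], [327.0, 318.0], [200.0, 318.0]]
mat [[198.0, 175.0], [330.0, 175.0], [326.0, 301.0], [201.0, 301.0]] tab top [[205.0, 396.0], [322.0, 397.0]] plate front edge [[185.0, 149.0], [342.0, 149.0]]
```

View pics/w5.png

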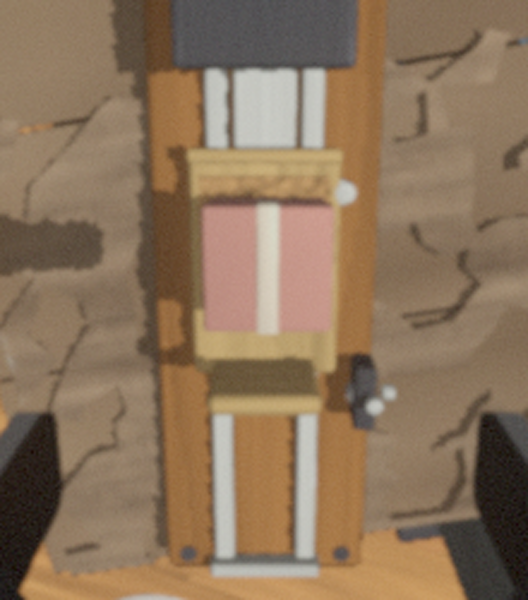

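The final view shows the box upright on the mat: top at cols 203-333, rows 203-331, which is about 1.5 mm to the side and 5 mm back of centre, inside the tolerance. The tray front edge at row 150 (predicted 149) has not moved from the bumper.

```bash
python3 -c "
from rig import r
print(r.sign_off())"
```

```text
the job is handed in; nothing more can be done
None
```

I handed the job in at about 20 s of the 64 s allowed: the tray was pushed free of the catch and run gently onto the bumper, and the ring box was set upright on the mat about 5 mm back and 1.5 mm to the side of its middle; the hand-in returned no verdict.

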